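# Kit railing fittings into their nests

## Task

Four loose railing fittings stand about on the steel bench: put each one in the holder made for it - the large ball finial in the large round nest, the small ball finial in the small round nest, the oblong block in the oblong nest, and the collar down over the post. Each must stand upright, fully down on its holder's floor, released and still; do not tip the finials over, and leave the hammer and the paint tin where they are.

Things in the scene. Friction and masses are not known exactly. Their poses are not given: they have to be found in the camera images.
- finial_large: Loose grey steel railing finial: a ball of 56 mm diameter on a thin neck (30 mm) above a round foot (68 mm diameter, 10 mm thick); 83 mm tall in all, 0.55 to 0.9 kg. Origin: centre of the foot's underside; z up its axis. The ball's centre is 55 mm above the origin, which is the place to grip it. Stands upright on the bench at the start.
- finial_small: Loose grey steel railing finial of the same form but smaller: ball of 38 mm diameter on a 20 mm neck above a round foot (44 mm diameter, 8 mm thick); 59 mm tall in all, 0.2 to 0.35 kg. Origin: centre of the foot's underside; z up its axis. The ball's centre is 40 mm above the origin. Stands upright at the start.
- block: Loose grey steel fixing block, 90 mm long (its x), 34 mm wide (its y), 36 mm high, with two dark bolt holes seen on its top; 0.5 to 0.85 kg. Origin: centre of its underside; z up. At the start it lies flat with its long axis within 0.6 rad of the world x axis. Either way round will do in its nest.
- collar: Loose grey steel collar (short thick tube) lying flat with its bore upright: outer diameter 60 mm, bore 40 mm, height 30 mm; 0.28 to 0.46 kg. Origin: centre of its underside; z up its axis.
- nest_large: Dark steel round nest fixed to the bench for the large finial: a low dish of 100 mm outer and 88 mm inner diameter, floor 4 mm above the bench, rim 10 mm above the bench. Origin: its centre at bench level; z up.
- nest_small: Dark steel round nest fixed to the bench for the small finial: a low dish of 74 mm outer and 62 mm inner diameter, floor 4 mm above the bench, rim 10 mm above the bench. Origin: its centre at bench level; z up.
- nest_oblong: Dark steel oblong nest fixed to the bench for the block: a low tray 124 by 66 mm outside, 112 (its x) by 54 mm (its y) inside, floor 4 mm above the bench, rim 10 mm above the bench. Origin: its centre at bench level; z up. Its long axis lies within 0.6 rad of the world x axis.
- post_stand: Dark steel stand fixed to the bench for the collar: a round plate of 90 mm diameter and 4 mm thickness with an upright post of 20 mm diameter at its centre, post top 45 mm above the bench. Origin: its centre at bench level; z up.
- hammer: Bystander: a hammer (wooden handle, steel head, 260 mm long) lying loose at the left-hand side of the work (+y), its handle towards the robot along x. Origin: on its underside, near its middle. Not to be moved.
- paint_tin: Bystander: a closed paint tin standing loose at the right-hand side (-y), pale, 84 mm diameter, 100 mm tall, origin at the centre of its underside. Not to be moved.
Things that resemble listed ones, but are neither listed nor needed, are in the scene too. What is shaped like the block but turquoise is not meant.

How it is judged:
At the end, for the whole second after the job is handed in: Each fitting centred on its own holder within 12 mm (both finials), 17 mm (block), 13 mm (collar), its underside less than 6.5 mm above the bench (holder floors are at 4 mm), upright within 0.1 rad and at rest (below 0.02 m/s and 0.2 rad/s) (horizontal distance between finial_large and nest_large below 0.012 m and z of finial_large in the frame of nest_large below 0.0065 m and angle between each of finial_large, finial_small, block, collar's own z axis and vertical below 0.1 rad and linear speed of each of finial_large, finial_small, block, collar below 0.02 m/s and angular speed of each of finial_large, finial_small, block, collar below 0.2 rad/s and horizontal distance between finial_small and nest_small below 0.012 m and z of finial_small in the frame of nest_small below 0.0065 m and horizontal distance between block and nest_oblong below 0.017 m and z of block in the frame of nest_oblong below 0.0065 m and horizontal distance between collar and post_stand below 0.013 m and z of collar in the frame of post_stand below 0.0065 m); the robot touches nothing.
It fails at once if a finial tipped over (more than 0.8 rad from upright) (angle between any of finial_large, finial_small's own z axis and vertical above 0.8 rad).
It fails at once if the hammer or the paint tin moved by more than 20 mm (distance of any of hammer, paint_tin from where it was at the start of the episode above 0.02 m).
It also fails if it takes over 115 s, if anything falls off the work surface, if the arm or the gripper's body presses on something with over 40 N, if the wrist force passes 120 N, or if a joint passes its speed limit or range.

## Robot

A 6-joint arm with a two-finger parallel gripper is mounted at the origin on the work surface. World frame = base frame: x ahead of the robot, y to its left, z up, the work surface at z = 0. Lengths are in m, angles in rad, forces in N, time in s.
With the tool pointing down it reaches from about 0.275 to 0.875 m from the base axis. Payload 12.5 kg.
Tool frame: the origin (TCP) lies on the centre line of the jaws, within the pads' length; the fingertips stand r.finger_overhang ahead of it and the grasp point (between the pads) lies 3 mm ahead of it (r.finger_overhang is the distance from the TCP to the fingertips, in m); z points along the fingers, y is the line along which they close (so a half turn about z gives the same grasp; the last joint's range is limited). The gripper opens to 85 mm and grips with 20 to 120 N. Pads are 22 mm wide; open, the fingers measure 114 mm over their backs; the gripper's body (76 mm by 85 mm) begins 54 mm behind the grasp point. The pads swing forward as they close: fully open they stand 13 mm farther back than shut.
Start: joints at [1.15, 0.351, 1.652, -0, 1.139, -0.085], TCP at [0.181, 0.519, 0.253] pointing down, gripper open.
Joint ranges: [-2.75, 2.75], [-0.79, 2.1], [0.01, 2.65], [-1.57, 4.71], [0.07, 3.14], [-2.87, 2.87]. Speed limits (rad/s): [2.22, 2.22, 2.79, 3.14, 3.14, 3.14].

## Interface

Orientations are given as a unit quaternion [x, y, z, w].
In Python, from cell import r, optics gives the robot as it stands. The module is installed in compiled form; this text tells all that it offers. Calls block until the motion is done:
- r.move_to(position, orientation): joint-space move of the TCP to a pose.
- r.move_linear(position, rot=None, vel=0.15): straight line of the TCP; rot=None keeps the orientation; vel is the mean speed in m/s.
- r.set_joints(angles): joint-space move.
- r.set_gripper(opening, squeeze=None): opening from 0.0 (shut) to 1.0 (fully open); squeeze is the grip in N (None keeps the last); returns when the fingers have stopped.
- r.sleep(seconds).
- r.inverse_kinematics(position, orientation): joint angles nearest the present ones, or None.
- optics.get_image(name): name is "scene" or "top" or "wrist"; returns a dict with "pixels" (384x512x3 uint8, red, green, blue), "depth" (384x512 float32, m along the optical axis (not along the pixel's ray), 0 where there is no reading), "fx", "fy", "cx", "cy" (pixels), "camera_from_world" (4x4, takes a point from world to camera coordinates); the wrist camera has in their place "mount" (4x4, takes a point from camera to tool coordinates, whose origin is the TCP and whose axes are the flange's). Camera axes: x right, y down, z forward; pixel columns grow to the right and rows downward; lengths in m; the calibration is good to about 2 mm. A picture is of the moment at which its call begins: read the wrist's pose just before it.
A pose or a line that the arm cannot do raises r.PlanningError and nothing moves.
- r.hand_in(): hands the job in; it is judged then, once.
Readings, each from a call of its own:
- r.current_t(): time.
- r.current_q(): joint angles.
- r.current_qvel(): joint speeds.
- r.current_effort(): joint torques, N m.
- r.current_tool_pos(): TCP position.
- r.current_ee_rot(): TCP orientation.
- r.current_contact_force(): force on the tool from outside, world axes, zero at the start.
- r.current_torque(): the same for the moment, N m.
- r.current_opening(): opening from 0.0 (shut) to 1.0 (fully open).
- r.current_finger_force(): force on a finger pad.
Only numpy, scipy, OpenCV 4.12 (cv2) and the standard library are available. Lean on these libraries where they do the work, as an engineer would, in place of code of your own. Each camera call takes 0.05 s, during which the arm holds its last target. There are 200 camera calls.

## Working session

There is one attempt and no reset: what is moved stays moved. The work goes in short steps, each a Python script; the robot and the scene stay as the last script left them, time stands still between calls to the robot, and variables do not carry over. Pictures are saved under pics/ and viewed, at most 14 in all, crops included, and the job is handed in when it is done.

```bash
mkdir -p pics; python3 - <<'E'
from cell import r, optics
import cv2, numpy as np
for n in ["top","scene"]:
    d=optics.get_image(n); cv2.imwrite(f"pics/{n}0.png",cv2.resize(d["pixels"][:,:,::-1],(800,600),interpolation=cv2.INTER_CUBIC))
    np.savez(f"{n}0.npz",**d); print(n,d["fx"],d["cx"],d["cy"],np.round(d["camera_from_world"],3).tolist(),(d["depth"]>0).mean())
print(r.finger_overhang,r.current_ee_rot(),r.current_t()); print(optics.get_image("wrist")["mount"])
E
```

```text
top 408.70037074216316 255.03678778201504 191.54203769389088 [[-0.029, -0.999, -0.014, 0.011], [-0.993, 0.03, -0.113, 0.463], [0.114, 0.011, -0.993, 1.099], [0.0, 0.0, 0.0, 1.0]] 0.9959716796875
scene 445.5493738346318 258.6595384825911 192.2510711345843 [[-0.818, 0.575, -0.014, 0.381], [0.499, 0.697, -0.515, -0.229], [-0.286, -0.428, -0.857, 1.453], [0.0, 0.0, 0.0, 1.0]] 0.9959767659505209
0.022 [ 1.67132768e-01  9.85934268e-01 -4.92722129e-04 -1.23427224e-04] 0.1
[[ 1.73278926e-03 -9.47828898e-01 -3.18774806e-01  8.27768462e-02]
 [ 9.99998435e-01  1.52864864e-03  8.90563463e-04 -6.90290000e-04]
 [-3.56807113e-04 -3.18775850e-01  9.47830064e-01 -1.20160910e-01]
 [ 0.00000000e+00  0.00000000e+00  0.00000000e+00  1.00000000e+00]]
```

View pics/top0.png

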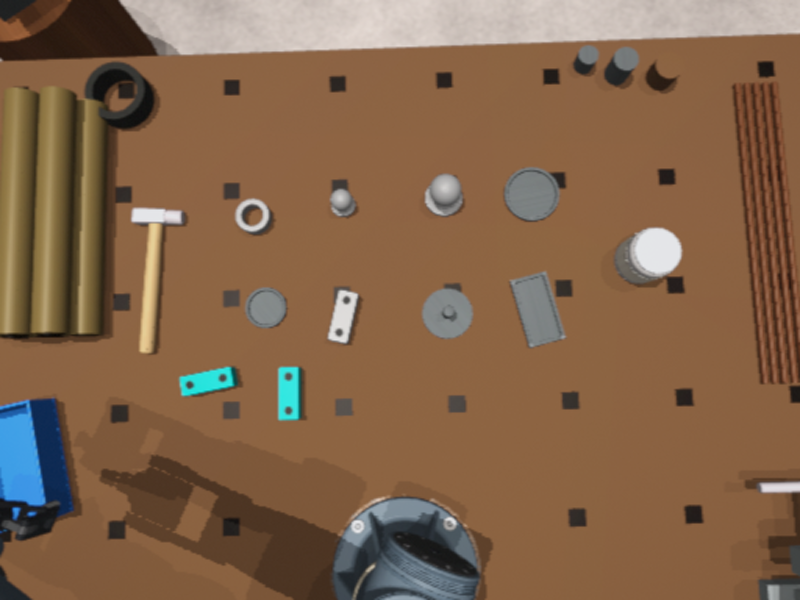

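View pics/scene0.png

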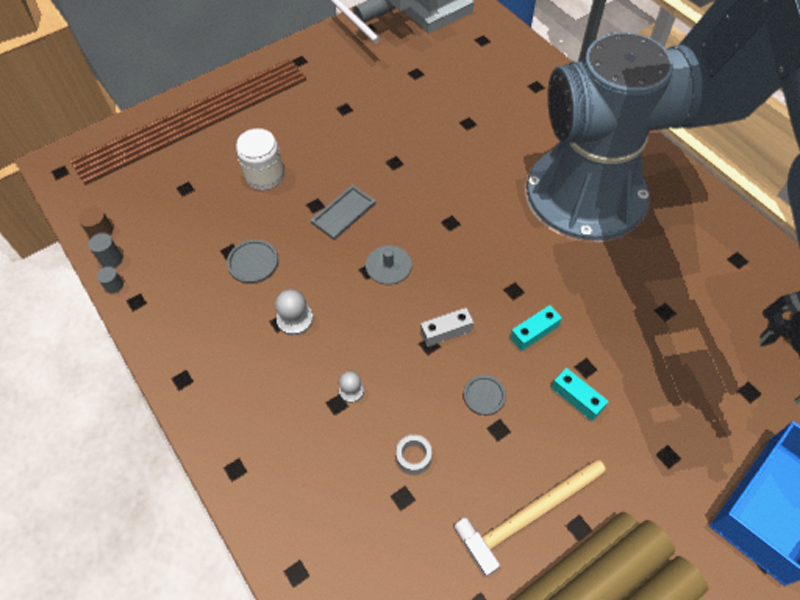

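Candidates (800x600 top view):
- collar: (253,216), light ring. The black ring at (119,95) is rejected.
- small finial: (342,201); large finial: (444,193). The dark cylinders at (588–660,60) are rejected.
- block: grey at (343,316). The turquoise ones at (208,381) and (289,393) are rejected.
- nests: large (531,194), small (266,307), oblong (538,310); post stand (447,312).

The scene view (800x600) agrees: the same parts are at collar (414,453), small finial (350,386), large finial (292,312), block (447,326).

```bash
cat > meas.py <<'E'
import numpy as np, cv2
from scipy.optimize import least_squares
S={"top":dict(collar=(253,204),fs=(342,201),fl=(444,193),block=(343,316),nl=(531,194),ns=(266,307),no=(538,310),post=(447,312)),
 "scene":dict(collar=(414,453),fs=(350,386),fl=(292,312),block=(447,326),nl=(252,261),ns=(484,395),no=(343,212),post=(389,265))}
def comp(d,seed):
    p=d["pixels"].astype(int); sat=p.max(2)-p.min(2)
    m=((sat<28)&(p.max(2)>75)).astype(np.uint8)
    n,l,st,c=cv2.connectedComponentsWithStats(m,connectivity=4)
    u,v=int(seed[0]*.64),int(seed[1]*.64)
    k=np.bincount(l[v-9:v+10,u-9:u+10].ravel()); k[0]=0
    return l==k.argmax()
def ray(d,uv):
    T=np.array(d["camera_from_world"]); R=T[:3,:3]; o=-R.T@T[:3,3]
    uv=np.atleast_2d(uv); c=np.c_[(uv[:,0]-d["cx"])/d["fx"],(uv[:,1]-d["cy"])/d["fy"],np.ones(len(uv))]
    return o,c@R
def plane(d,uv,z):
    o,D=ray(d,uv); return (o+D*((z-o[2])/D[:,2])[:,None])[:,:2]
def cloud(d,m):
    v,u=np.nonzero(m); o,D=ray(d,np.c_[u,v]); P=o+D*d["depth"][v,u][:,None]; return P[d["depth"][v,u]>0]
def tri(a,ua,b,ub):
    o1,d1=ray(a,ua);o2,d2=ray(b,ub);d1,d2=d1[0],d2[0]
    s=np.linalg.lstsq(np.c_[d1,-d2],o2-o1,rcond=None)[0]; A,B=o1+s[0]*d1,o2+s[1]*d2
    return (A+B)/2,np.linalg.norm(A-B)
def sphere(P,rad):
    return least_squares(lambda c:np.linalg.norm(P-c,axis=1)-rad,P.mean(0)-[0,0,rad/2],loss="soft_l1",f_scale=.002).x
if __name__=="__main__":
    D={n:dict(np.load(f"{n}0.npz")) for n in S}
    H=dict(collar=.030,block=.036,nl=.010,ns=.010,no=.010,post=.004,fl=.083,fs=.059)
    for k in S["top"]:
        M={n:comp(D[n],S[n][k]) for n in S}; cen={}
        for n in S:
            P=cloud(D[n],M[n]); zt=np.percentile(P[:,2],97)
            msg=""
            if k in("fl","fs"):
                R={"fl":.028,"fs":.019}[k]; Q=P[P[:,2]>P[:,2].max()-1.2*R]; msg=sphere(Q,R).round(4)
                ft=P[P[:,2]<.014]; 
                if len(ft)>5: msg=[msg, np.round(cv2.minEnclosingCircle(np.float32(ft[:,:2]*1000)),1) if 0 else len(ft)]
            else:
                v,u=np.nonzero(M[n]&(abs(0)<1)); Z=np.full(M[n].shape,np.nan); Z[M[n]&(D[n]["depth"]>0)]=P[:,2]
                t=(abs(Z-H[k])<.006).astype(np.uint8)
                v,u=np.nonzero(t); xy=plane(D[n],np.c_[u,v],H[k])
                rc=cv2.minAreaRect(np.float32(xy*1000)); msg=np.round([*rc[0],*rc[1],rc[2]],1)
                cen[n]=cv2.minAreaRect(np.float32(np.c_[u,v]))[0]
            print(k,n,M[n].sum(),"ztop %.4f"%zt,"bottom %.4f"%np.percentile(P[:,2],3),msg)
        if len(cen)==2:
            t,g=tri(D["top"],cen["top"],D["scene"],cen["scene"]); print("   tri",t.round(4),"gap %.4f"%g)
E
python3 meas.py
python3 - <<'E'
import cv2
a=cv2.imread("pics/top0.png")[150:360,220:580]; cv2.imwrite("pics/crop1.png",cv2.resize(a,(800,466)))
E
```

```text
collar top 253 ztop 0.0346 bottom -0.0009 [622.1 253.7  59.1  55.3  43.6]
collar scene 347 ztop 0.0329 bottom 0.0016 [627.7 256.7  58.7  57.8  68.9]
   tri [0.6252 0.2552 0.0206] gap 0.0023
fs top 234 ztop 0.0604 bottom 0.0011 [array([0.6436, 0.0936, 0.0407]), 76]
fs scene 255 ztop 0.0584 bottom 0.0041 [array([0.6471, 0.0944, 0.0392]), 94]
fl top 516 ztop 0.0834 bottom 0.0030 [array([ 0.651 , -0.0908,  0.0556]), 151]
fl scene 548 ztop 0.0812 bottom 0.0044 [array([ 0.6547, -0.0899,  0.0539]), 186]
block top 499 ztop 0.0404 bottom -0.0001 [436.1  94.5  34.5  90.   76. ]
block scene 484 ztop 0.0383 bottom 0.0015 [441.8  97.8  36.3  88.6  76.1]
   tri [0.4375 0.0948 0.027 ] gap 0.0020
nl top 963 ztop 0.0131 bottom 0.0005 [ 651.3 -250.    97.4   98.    60.8]
nl scene 700 ztop 0.0111 bottom -0.0019 [ 656.3 -248.4   97.3   97.7   61.2]
   tri [ 0.6545 -0.2528  0.0013] gap 0.0026
ns top 544 ztop 0.0139 bottom 0.0005 [458.4 237.1  70.4  70.3  88.3]
ns scene 545 ztop 0.0117 bottom -0.0014 [463.  238.3  71.6  72.4   6.3]
   tri [0.46   0.2378 0.0032] gap 0.0026
no top 1086 ztop 0.0140 bottom 0.0007 [ 440.8 -248.5  124.2   67.2   13.1]
no scene 655 ztop 0.0120 bottom -0.0016 [ 446.8 -247.7  126.2   66.7   13.5]
   tri [ 0.443  -0.2519  0.0017] gap 0.0044
post top 825 ztop 0.0444 bottom -0.0000 [439.1 -87.8  90.1  89.1  28.6]
post scene 541 ztop 0.0430 bottom -0.0011 [443.5 -88.6  88.3  85.8  54.7]
   tri [ 0.4407 -0.0895 -0.0011] gap 0.0038
```

View pics/crop1.png

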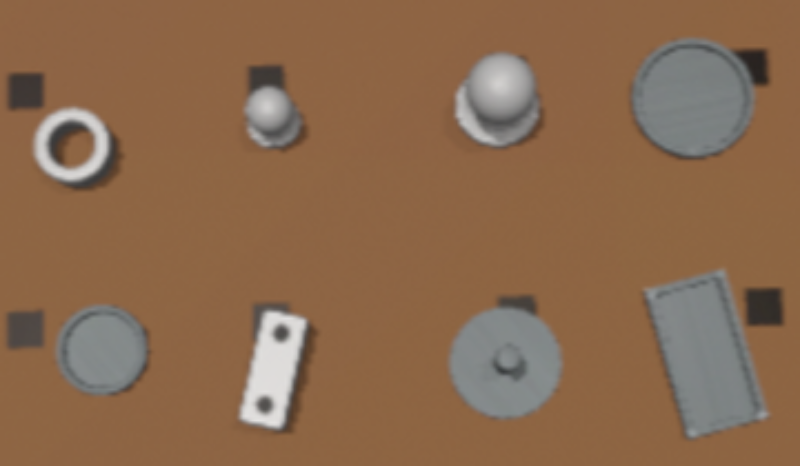

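The crop confirms the choice: light collar (72,145), small finial (270,112), large finial (500,90) and grey block (273,370), with the dark holders beside them. The two cameras differ by about 4 mm in x, so I'll let the wrist camera settle that over the block from two places.

```bash
cat > h.py <<'E'
import numpy as np, cv2
from cell import r, optics
from scipy.spatial.transform import Rotation as Ro
from meas import ray, plane, cloud, tri, sphere
def quat(deg):
    t=np.radians((deg+90)/2); return [np.cos(t),np.sin(t),0,0]
def wrist(save=None):
    p,q=np.array(r.current_tool_pos()),r.current_ee_rot()
    d=optics.get_image("wrist"); T=np.eye(4);T[:3,:3]=Ro.from_quat(q).as_matrix();T[:3,3]=p
    d["camera_from_world"]=np.linalg.inv(T@d["mount"])
    if save: cv2.imwrite(save,d["pixels"][:,:,::-1])
    return d
def look(d,xy,z):
    """low-saturation component nearest to the projection of (xy,z)"""
    c=d["camera_from_world"]@np.r_[xy,z,1]; u,v=[int(c[i]/c[2]*f+o) for i,f,o in((0,d["fx"],d["cx"]),(1,d["fy"],d["cy"]))]
    p=d["pixels"].astype(int); m=((p.max(2)-p.min(2)<28)&(p.max(2)>75)).astype(np.uint8)
    m[:0]=0; n,l,st,ce=cv2.connectedComponentsWithStats(m,connectivity=4)
    k=np.bincount(l[max(v-25,0):v+26,max(u-25,0):u+26].ravel()); k[0]=0
    return l==k.argmax()
def topface(d,m,z,tol=.006):
    P=cloud(d,m); Z=np.full(m.shape,np.nan); Z[m&(d["depth"]>0)]=P[:,2]
    v,u=np.nonzero(abs(Z-z)<tol); xy=plane(d,np.c_[u,v],z); rc=cv2.minAreaRect(np.float32(xy*1000))
    return np.round([*rc[0],*rc[1],rc[2]],1), np.percentile(P[:,2],95), cv2.minAreaRect(np.float32(np.c_[u,v]))[0]
E
python3 - <<'E'
from h import *
r.move_to([.438,.095,.26],quat(76)); r.set_gripper(1.0,40)
a=wrist("pics/w1.png"); m=look(a,[.438,.095],.036); A=topface(a,m,.036); print(A)
r.move_linear([.438,.135,.20],vel=.2)
b=wrist(); m=look(b,[.438,.095],.036); B=topface(b,m,.036); print(B, tri(a,A[2],b,B[2]))
print(r.current_t(),r.current_contact_force())
E
```

```text
(array([436.1,  96.2,  33.7,  89.4,  75.3]), np.float64(0.03653412056012998), (255.49996948242188, 165.49996948242188))
(array([435.8,  96.5,  33.9,  88.5,  76. ]), np.float64(0.0363683013984835), (218.55226135253906, 186.5093231201172)) (array([0.43407364, 0.09632072, 0.03538486]), np.float64(0.0005494260470156435))
2.775 [ 0.14131874 -0.5126558   0.3532723 ]
```

View pics/w1.png

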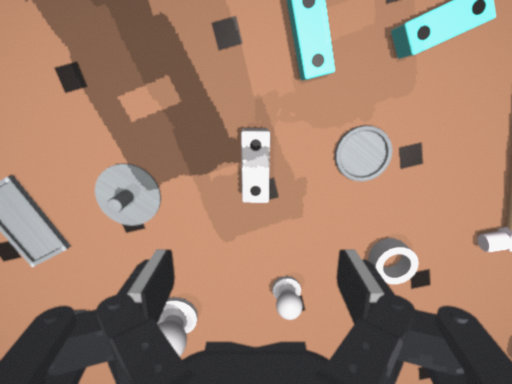

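Wrist frame: block centred at (255,165), top at z≈36 mm, clear of the turquoise ones at (315,60) and (445,25). The wrist puts it at (436,96) mm, so I'll do the block now.

```bash
cat >> h.py <<'E'
def pick(xy,yaw,z,squeeze,hov=.2):
    r.move_to([*xy,hov],quat(yaw)); r.set_gripper(1.0,squeeze)
    r.move_linear([*xy,z],vel=.12); r.set_gripper(0.0,squeeze)
    print("grip",r.current_opening(),r.current_finger_force(),r.current_tool_pos())
    r.move_linear([*xy,hov],vel=.15); r.sleep(.2)
    print("lifted",r.current_opening(),r.current_contact_force(),"t",r.current_t())
def place(xy,yaw,z,hov=.2):
    """z: TCP height at which the part should touch the floor"""
    r.move_to([*xy,hov],quat(yaw)); r.move_linear([*xy,z+.008],vel=.12); r.sleep(.3)
    f0=r.current_contact_force()[2]; zz=z+.008
    while zz>z-.004:
        zz-=.001; r.move_linear([*xy,zz],vel=.02); f=r.current_contact_force()[2]-f0
        if f>3: break
    print("down",zz-z,"df",f); r.set_gripper(1.0); r.sleep(.2)
    r.move_linear([*xy,hov],vel=.15); print("t",r.current_t())
E
python3 - <<'E'
from h import *
pick([.436,.096],76,.028,60)
r.move_linear([.442,-.20,.22],quat(76),vel=.25)
d=wrist("pics/w2.png"); print(topface(d,look(d,[.442,-.249],.01),.01,.009))
E
```

```text
grip 0.38431208272886863 60.690468549728394 [0.43608501 0.09596182 0.02832742]
lifted 0.38592373198392393 [-0.12537315  0.50761599 -7.1591106 ] t 6.8833
(array([ 524.2, -263.7,  295.6,  109. ,    3.7]), np.float64(0.22801592163735987), (226.40029907226562, 228.49050903320312))
```

View pics/w2.png

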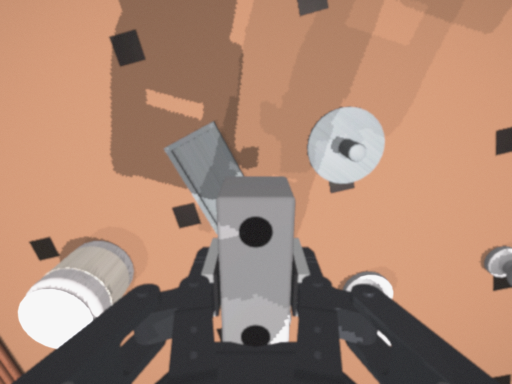

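The held block (255,260) hides most of the nest (205,165), so I'll take the nest from the fixed cameras, corrected by the block's wrist-to-fixed offset: (441,-248) at 13.3°.

```bash
python3 - <<'E'
from h import *
place([.441,-.248],103.3,.032)
# empty-handed survey with the wrist for the rest
r.move_linear([.46,-.13,.30],quat(90),vel=.25); d=wrist("pics/w3.png")
m=look(d,[.442,-.089],.004); P=cloud(d,m); print("post",topface(d,m,.004,.005), "posttop",topface(d,m,.045,.004))
m=look(d,[.654,-.25],.010); print("nl",topface(d,m,.01,.009))
r.move_to([.62,-.10,.30],quat(90)); d=wrist()
m=look(d,[.652,-.09],.055); P=cloud(d,m); Q=P[P[:,2]>.05]; print("fl",sphere(Q,.028),P[:,2].max())
m=look(d,[.654,-.25],.010); print("nl",topface(d,m,.01,.009))
m=look(d,[.442,-.089],.004); print("post",topface(d,m,.004,.005))
print(r.current_t())
E
```

```text
down -6.938893903907228e-18 df 8.852434026778404
t 14.6667
post (array([440.1, -88.5,  92. ,  89.3,  26.5]), np.float64(0.04237335392481237), (284.0000305175781, 143.00001525878906)) posttop (array([438.5, -89. ,  17.9,  18.2,  45.9]), np.float64(0.04237335392481237), (286.7500305175781, 147.75001525878906))
nl (array([ 650.2, -236.3,   72.9,  102.1,   89.1]), np.float64(0.009976420520865625), (190.92311096191406, 269.88458251953125))
fl [ 0.65138947 -0.08987227  0.05413764] 0.08355685009126212
nl (array([ 652.1, -249.1,   98.3,   99.2,   65.9]), np.float64(0.0095923026202058), (154.75, 179.25))
post (array([ 4.569e+02, -8.960e+01,  7.310e+01,  8.930e+01,  1.000e-01]), np.float64(0.0436571369888389), (264.0, 32.0))
16.2333
```

View pics/w3.png

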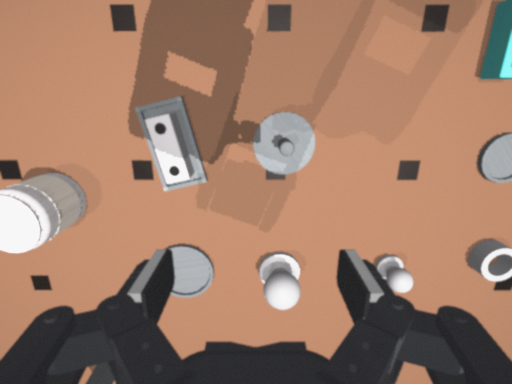

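The block sits in its nest at (170,145). The large finial, its nest and the post are now measured by the wrist, which agrees with the top camera to within 2 mm. Next is the large finial.

```bash
python3 - <<'E'
from h import *
pick([.6515,-.0900],90,.053,80,hov=.17)
place([.652,-.2493],90,.057,hov=.17)
r.move_to([.60,.15,.30],quat(90)); d=wrist("pics/w4.png")
m=look(d,[.645,.094],.04); P=cloud(d,m); Q=P[P[:,2]>.038]; print("fs",sphere(Q,.019),P[:,2].max(),len(Q))
m=look(d,[.625+.025,.255],.030); print("collar",topface(d,m,.03,.005))
m=look(d,[.460,.2375],.010); print("ns",topface(d,m,.01,.009))
E
```

```text
grip 0.6258426940777423 82.56136894226074 [ 0.65189173 -0.09022374  0.05419485]
lifted 0.6213881744040972 [ 0.24100084 -1.26098338 -7.49644332] t 19.7167
down -6.938893903907228e-18 df 12.886058063892971
t 25.25
fs [0.64416672 0.09417256 0.03919087] 0.059182458597945575 565
collar (array([623.6, 254.7,  59. ,  58.4,  27.8]), np.float64(0.030422279711413303), (330.1999816894531, 176.89999389648438))
ns (array([459.9, 235.1,  72.1,  72.9,  17.7]), np.float64(0.010041155375423872), (322.0, 50.0))
```

View pics/w4.png

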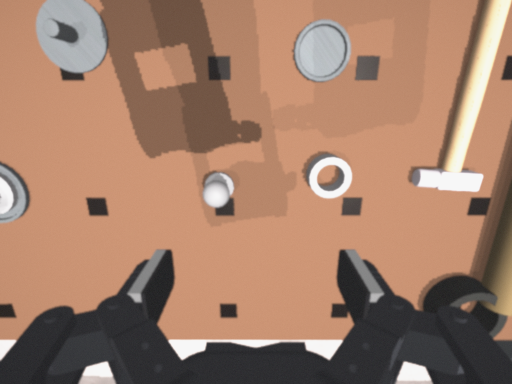

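The small finial (217,190), collar (330,177) and small nest (322,50) are all clear. The large finial's foot shows in its nest at the left edge. Next are the small finial and the collar.

```bash
python3 - <<'E'
from h import *
pick([.6442,.0942],90,.039,50,hov=.15)
place([.4595,.236],90,.043,hov=.15)
pick([.6238,.2548],90,.024,50,hov=.15)
place([.4398,-.0888],90,.028,hov=.15)
r.move_to([.36,.25,.35],quat(90))
d=optics.get_image("top"); np.savez("top1.npz",**d)
cv2.imwrite("pics/top1.png",cv2.resize(d["pixels"][90:240,130:390,::-1],(780,450),interpolation=cv2.INTER_CUBIC))
print(r.current_t())
E
```

```text
grip 0.41873492956255715 49.35079872608185 [0.64437757 0.09417348 0.03957366]
lifted 0.41577136002663695 [-0.24950173  0.74697777 -3.04970991] t 30.4583
down -6.938893903907228e-18 df 9.466618059528303
t 36.2667
grip 0.6760318602526987 53.91325078904629 [0.62425347 0.25504934 0.02512858]
lifted 0.6756637199478653 [-0.32442535  0.11271844 -3.25543908] t 39.95
down 0.0009999999999999974 df 3.8849317752287957
t 46.1
47.6417
```

View pics/top1.png

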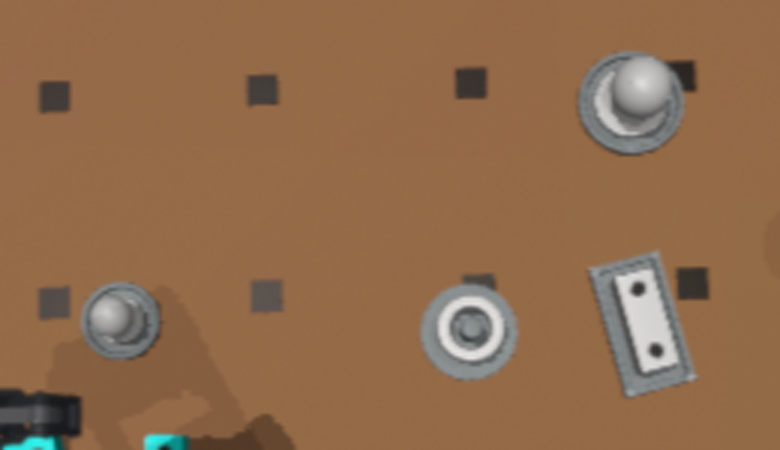

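All four look seated in the picture: large finial (640,90), small finial (118,318), collar (470,328), block (645,320). I'll check them with numbers.

```bash
python3 - <<'E'
from h import *
from meas import D if False else comp
E
python3 - <<'E'
from h import *
sc=optics.get_image("scene"); D={"top":dict(np.load("top1.npz")),"scene":sc}
ref={"top":dict(fl=(651.3,-250),fs=(458.4,237.1),collar=(439.1,-87.8),block=(440.8,-248.5)),"scene":dict(fl=(656.3,-248.4),fs=(463,238.3),collar=(443.5,-88.6),block=(446.8,-247.7))}
for n,d in D.items():
    p=d["pixels"].astype(int); m=(p.max(2)-p.min(2)<28)&(p.max(2)>60)
    P=cloud(d,m)
    for k,(x,y) in ref[n].items():
        Q=P[np.hypot(*(P[:,:2]*1000-[x,y]).T)<60]
        if k[0]=="f":
            R,h={"fl":(.028,.059),"fs":(.019,.044)}[k]; c=sphere(Q[Q[:,2]>h-.003],R)*1000
            print(n,k,"ball",c.round(1),"off",(c[:2]-[x,y]).round(1))
        else:
            h=.034 if k=="collar" else .040
            if k=="collar": Q=Q[np.hypot(*(Q[:,:2]*1000-[x,y]).T)>13]
            T=Q[abs(Q[:,2]-h)<.005]; rc=cv2.minAreaRect(np.float32(T[:,:2]*1000)); print(n,k,"z",np.median(T[:,2]).round(4),"off",np.round(np.array(rc[0])-[x,y],1),np.round(rc[1],1))
cv2.imwrite("pics/scene1.png",cv2.resize(sc["pixels"][90:300,120:400,::-1],(800,600),interpolation=cv2.INTER_CUBIC))
E
```

```text
top fl ball [ 651.7 -249.6   59.4] off [0.4 0.4]
top fs ball [455.  232.2  89.4] off [-3.4 -4.9]
top collar z 0.0346 off [ 1.5 -0.3] [57.2 57.8]
top block z 0.0405 off [1.  0.6] [89.8 34.8]
scene fl ball [ 655.3 -249.2   57.6] off [-1.  -0.8]
scene fs ball [415.4 232.  581. ] off [-47.6  -6.3]
scene collar z 0.0327 off [0.6 0.9] [56.6 61.6]
scene block z 0.0386 off [-0.8  1.7] [90.1 36.6]  File "<stdin>", line 2
    from meas import D if False else comp
                       ^^
SyntaxError: invalid syntax
```

View pics/scene1.png

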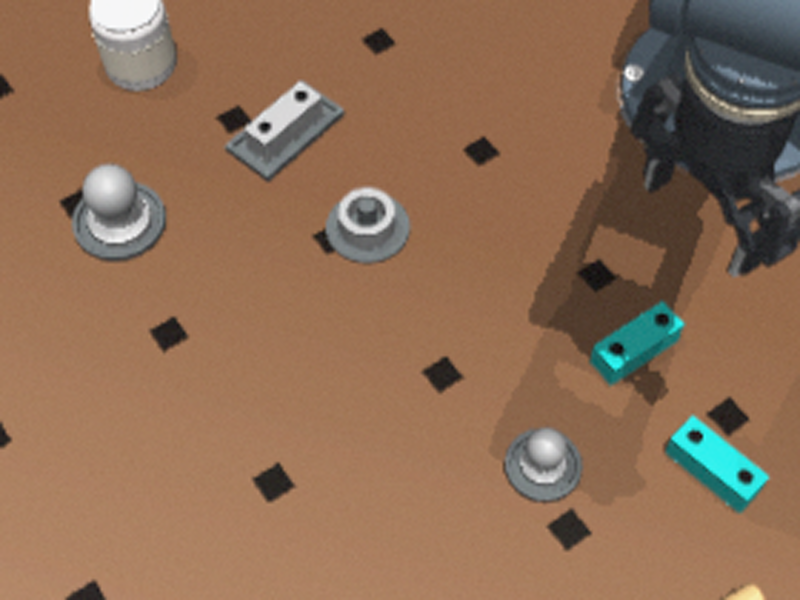

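Everything is upright and down in the scene view. The small finial's fit took in arm points, so I'll refit it within a z limit and hand in if it is within 8 mm.

```bash
python3 - <<'E'
from h import *
ok=True
for n,d,x in(("top",dict(np.load("top1.npz")),(458.4,237.1)),("scene",optics.get_image("scene"),(463,238.3))):
    p=d["pixels"].astype(int); P=cloud(d,(p.max(2)-p.min(2)<35)&(p.max(2)>60))
    Q=P[(np.hypot(*(P[:,:2]*1000-x).T)<32)&(P[:,2]>.043)&(P[:,2]<.07)]
    c=sphere(Q,.019)*1000; o=c[:2]-x; print(n,c.round(1),o.round(1)); ok&=np.hypot(*o)<8 and c[2]<48
print(ok,r.current_t())
if ok: print(r.hand_in())
E
```

```text
top [459.1 235.7  45.1] [ 0.7 -1.4]
scene [462.1 235.9  42.9] [-0.9 -2.4]
True 47.7417
the job is handed in; nothing more can be done
None
```

I placed all four fittings in their holders and handed the job in at 47.7 s; in the last camera check each stood upright, fully down and within about 3 mm of its holder's centre. The hand-in call did not report a verdict.

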